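# Clear the kitchen scale and hold its pan at the red flag

## Task

I am adjusting the kitchen scale: pick up the scraper block and wipe all five chocolate chunks off the scale's pan into the wooden tray beside it, without touching the chunks with the fingers. Then, with the scraper still upright in your grip, press its rubber lip down on the empty pan until the black needle points into the red flag on the dial, and keep it there: finish while holding the pan pressed like that. Never run the pan down onto its stop, and leave the pepper mill, the egg cup and the ramekin where they are.

Things in the scene. Friction and masses are not known exactly. Their poses are not given: they have to be found in the camera images.
- scale: green mechanical kitchen scale, fixed, 130 mm wide. Origin on the worktop under the middle of its pan; z up, -x towards the robot (turned up to 10 degrees). White dial 108 mm across, centred 102 mm in front (-x) and 56 mm up, on a face sloped back 45 degrees; the dial housing stays below 105 mm. Black needle and wide red flag on it; the needle turns clockwise as the pan goes down
- pan_center (a point): middle of the pan's top face, 120 mm above the worktop at rest. The pan is a flat rimless steel plate, 150 mm (x of the scale) by 190 mm (y), 6 mm thick. It moves straight down, level, up to 30 mm, on a spring: it starts to move at about 1 N and needs about 0.7 N more per mm (about 11.5 N at 15 mm); let go, it springs back up
- needle (a joint): angle of the black needle in rad, clockwise on the dial: 0 at rest, geared to the pan at 0.080 rad per mm of pan travel, 2.4 at the pan's stop (30 mm). It can be moved only by pressing the pan
- marker (a joint): angle of the middle of the red flag in rad, same sense and zero as the needle (needle = marker when it points at the flag's middle); from 0.8 to 1.6, that is 10 to 20 mm of pan travel. The flag reaches 0.25 rad (3 mm of pan travel) to either side and stays where it is
- needle_tip (a point): point on the needle, 42 mm from the dial's centre
- marker_tip (a point): point in the middle of the red flag, 42 mm from the dial's centre, in the needle's plane
- scraper: loose scraper block standing upright on its rubber lip, 0.15 kg: 110 mm long (its x), 70 mm tall (z). Light wooden grip 28 mm thick (y) from 22 to 70 mm up, black rubber lip 22 mm thick below that. Origin under its middle, at the lip's lower face. It stands on the worktop on the side of the scale away from the tray
- tray: loose open wooden tray, 230 mm (x) by 190 mm (y), 35 mm tall, walls and floor 5 mm, on the worktop close to the left or right of the scale, its near edge under the pan's edge, so that what is pushed over that edge of the pan falls into it. Origin under its middle
- chip_0: loose dark brown chocolate chunk, 18 x 14 x 10 mm, lying on the pan within 45 mm of its middle along x and y of the scale; origin under its middle
- chip_1: loose dark brown chocolate chunk, 18 x 14 x 10 mm, lying on the pan within 45 mm of its middle along x and y of the scale; origin under its middle
- chip_2: loose dark brown chocolate chunk, 18 x 14 x 10 mm, lying on the pan within 45 mm of its middle along x and y of the scale; origin under its middle
- chip_3: loose dark brown chocolate chunk, 18 x 14 x 10 mm, lying on the pan within 45 mm of its middle along x and y of the scale; origin under its middle
- chip_4: loose dark brown chocolate chunk, 18 x 14 x 10 mm, lying on the pan within 45 mm of its middle along x and y of the scale; origin under its middle
- pepper_mill: turned wooden pepper mill, 55 mm across, 173 mm tall; origin under its foot; bystander, loose
- egg_cup: cream egg cup, 50 mm across, 61 mm tall; origin under its foot; bystander, loose
- ramekin: white fluted ramekin, 97 mm across, 42 mm tall; origin under its foot; bystander, loose
Things that resemble listed ones, but are neither listed nor needed, are in the scene too. There is more than one size of the scraper; the one meant has the size given above.

How it is judged:
By the outcome, as a careful person would: the job done as asked, in the order asked, and still so for the second after the job is handed in, while the arm keeps its last pose, push and grip.
It also fails if it takes over 45 s, if anything falls off the work surface, if the arm or the gripper's body presses on something with over 40 N, if the wrist force passes 120 N, or if a joint passes its speed limit or range.

## Robot

A 6-joint arm with a two-finger parallel gripper is mounted at the origin on a cart in front of the work surface, level with it; the furniture and walls round the work are solid. World frame = base frame: x ahead of the robot, y to its left, z up, the work surface at z = 0. Lengths are in m, angles in rad, forces in N, time in s.
With the tool pointing down it reaches from about 0.3 to 0.875 m from the base axis. Payload 6.4 kg.
Tool frame: the origin (TCP) lies between the finger pads; the fingertips stand 25 mm ahead of it and the grasp point (between the pads) lies 6 mm ahead of it; z points along the fingers, y is the line along which they close (so a half turn about z gives the same grasp; the last joint's range is limited). The gripper opens to 88 mm and grips with 3 to 60 N. Pads are 18 mm wide; open, the fingers measure 123 mm over their backs; the gripper's body (75 mm by 187 mm) begins 45 mm behind the grasp point.
Start: joints at [1.123, 0.181, 1.607, -0, 1.354, -0.206], TCP at [0.138, 0.558, 0.264] pointing down, gripper open.
Joint ranges: [-2.99, 2.99], [-0.89, 2.07], [0.3, 2.58], [-1.14, 4.28], [0, 2.63], [-3.12, 3.12]. Speed limits (rad/s): [2.57, 2.57, 3.01, 3.14, 3.14, 3.14].

## Interface

Orientations are given as a unit quaternion [x, y, z, w].
In Python, from cell import ctrl gives the robot as it stands. The module is installed in compiled form; this text tells all that it offers.
- The arm moves only by the tool jog_arm, never from a script. Its argument "motion" is text: rows parted by semicolons, each of 5 numbers parted by spaces: the closure, from 0 (fully open) to 1 (shut), then the shift along the tool's x, y, z in units of 30 mm (1.0 is 30 mm), then the turn about the tool's z in units of 6 degrees (1.0 is 6 degrees). A call has 1 to 20 rows; each row shifts and turns the commanded pose from where the row before left it, along the tool's axes as they then stand; what a row does not reach is not made up. A row lasts 1/12 s, in which the tool goes at most 41.7 mm and 7.16 degrees, less where a joint would pass 70% of its speed; a pose out of reach is approached as far as the arm can. A call is refused whole if a number of a shift passes 1 or a number of a turn 1, either way. A call with a gripper value outside its range is refused whole. The fingers move at their own pace and stop on an object; "squeeze" is the grip in N (left out, the last holds). Time passes only in rows, so rows that do not move let the fingers close. It gives the time, the measured TCP pose, the force, the opening and the grip force at its end, in the units of the state.
- ctrl.sense(): the state, without advancing time (a new reading comes with each control period).
- ctrl.camera(name): name is "scene" or "top" or "wrist"; returns (picture, depth): 420x560x3 uint8, blue, green, red; 420x560 float32, m along the optical axis (not along the pixel's ray), 0 where there is no reading.
- ctrl.camera_params(name): a dict with "mtx" (3x3 intrinsics, pixels), "xyz" and "rotation" of the camera in the world. Camera axes: x right, y down, z forward; pixel columns grow to the right and rows downward; lengths in m; the calibration is good to about 2 mm. A picture is of the moment at which its call begins: read the wrist's pose just before it. camera_params takes no time and is no camera call; for the wrist camera it gives the pose at the moment of the call.
- ctrl.sign_off(): hands the job in; it is judged then, once.
The state is a dict: "clock": time; "joint_positions": joint angles; "joint_vel": joint speeds; "effort": joint torques, N m; "tool_pos": TCP position; "tool_rot": TCP orientation; "force": force on the tool from outside, world axes, zero at the start; "ft_torque": the same for the moment, N m; "gripper_width": finger opening in m; "finger_force": force on a finger pad.
Only numpy, scipy, OpenCV 4.12 (cv2) and the standard library are available. Lean on these libraries where they do the work, as an engineer would, in place of code of your own. Each camera call takes 0.05 s, during which the arm holds its last target. There are 200 camera calls.

## Working session

There is one attempt and no reset: what is moved stays moved. The work goes in short steps, Python scripts to look and compute and a tool call to move; the robot and the scene stay as the last step left them, time stands still between calls to the robot, and variables do not carry over. Pictures are saved under pics/ and viewed, at most 10 in all, crops included, and the job is handed in when it is done.

Besides the shell and the picture viewer there is one more tool, called after "Request:" by a JSON object that holds its "fn" and its "kwargs". jog_arm: Moves the arm, as the interface text tells. Its arguments: {"type":"object","properties":{"motion":{"type":"string"},"squeeze":{"type":"number"}},"required":["motion"]}

```bash
mkdir -p pics
cat > h.py <<'E'
import numpy as np, cv2
from cell import ctrl
from scipy.spatial.transform import Rotation as R
def rot(p):
    r=np.array(p["rotation"],float)
    return r if r.shape==(3,3) else R.from_quat(r).as_matrix()
def grab(n):
    p=ctrl.camera_params(n); im,d=ctrl.camera(n); return im,d,p
def pts(d,p):
    K=np.array(p["mtx"]); v,u=np.mgrid[:d.shape[0],:d.shape[1]]
    c=np.stack([(u-K[0,2])/K[0,0]*d,(v-K[1,2])/K[1,1]*d,d],-1)
    return c@rot(p).T+np.array(p["xyz"])
E
python3 - <<'E'
from h import *
s=ctrl.sense(); print(s)
for n in("scene","top"):
    im,d,p=grab(n); cv2.imwrite(f"pics/{n}0.png",im); np.savez(f"{n}0.npz",im=im,d=d,P=pts(d,p)); print(n,p)
E
```

```text
{'clock': 0.0, 'joint_positions': array([ 1.12270779e+00,  1.81526977e-01,  1.60802304e+00, -1.98845950e-05,
        1.35382434e+00, -2.06310650e-01]), 'joint_vel': array([ 0.00039242,  0.00128241, -0.00052805, -0.00015938,  0.00032468,
        0.00010191]), 'effort': array([-1.44634902e-03, -4.33852136e+01, -3.41861629e+01,  7.01721967e-02,
        3.84689611e-02, -1.47660089e-04]), 'tool_pos': array([0.13743997, 0.5578061 , 0.26281076]), 'tool_rot': array([ 1.20592528e-01,  9.92701692e-01, -8.46704997e-04, -2.77119601e-04]), 'force': array([-0.26222337, -0.12076376, -0.91945733]), 'ft_torque': array([-0.03003895, -0.02248563,  0.01838471]), 'finger_force': 0.0, 'gripper_width': 0.08792444155575711}
scene {'mtx': array([[399.5309904 ,   0.        , 284.78506891],
       [  0.        , 399.5309904 , 214.90010707],
       [  0.        ,   0.        ,   1.        ]]), 'xyz': array([-0.17546083, -0.55278812,  1.14182764]), 'rotation': array([ 0.85872034, -0.37478038,  0.14817193, -0.31651875])}
top {'mtx': array([[507.55082812,   0.        , 285.58503125],
       [  0.        , 507.55082812, 212.79028913],
       [  0.        ,   0.        ,   1.        ]]), 'xyz': array([0.21634581, 0.01789803, 1.59057341]), 'rotation': array([ 0.71046436, -0.69723434,  0.06423271, -0.07056087])}
```

View pics/scene0.png

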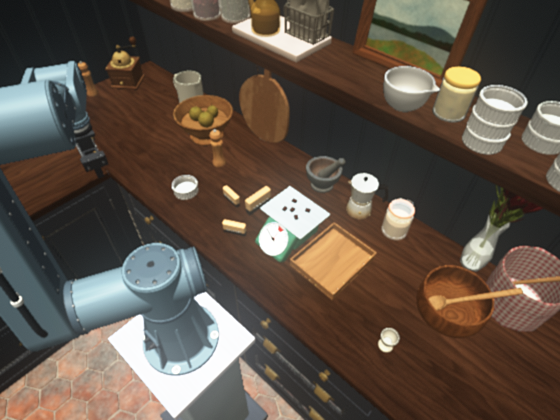

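View pics/top0.png

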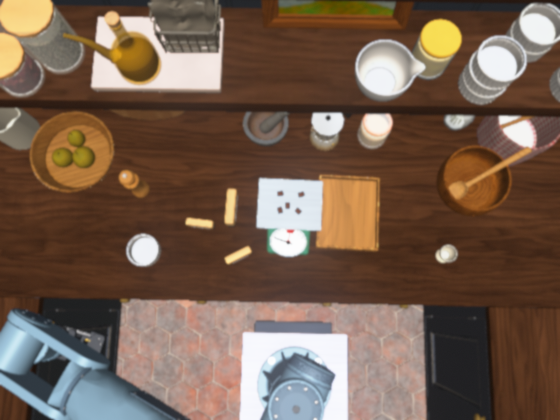

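The scene picture shows the pan with chunks at (295,210) and the tray at (333,260). The top picture shows the pan at (290,205), tray at (348,213) and dial at (288,242). It also shows three scraper candidates at (230,206), (199,222) and (238,255), which I'll measure next.

Run:
```python
from h import *
T=np.load("top0.npz");S=np.load("scene0.npz")
for nm,Z,L in(("top",T,{"A":(230,206),"B":(199,222),"C":(238,255),"pan":(290,205),"tray":(348,213)}),("scene",S,{"A":(258,198),"B":(231,194),"C":(234,226),"pan":(290,205)})):
    P=Z["P"]
    for k,(u,v) in L.items():
        w=45 if k in("pan","tray") else 28
        q=P[v-w:v+w,u-w:u+w]; z0=np.median(P[v-2:v+3,u-2:u+3,2]) 
        m=(abs(q[...,2]-z0)<.008).astype(np.uint8)
        if k=="tray": m=((q[...,2]<.025)&(q[...,2]>.002)).astype(np.uint8)*0+(abs(q[...,2]-.035)<.006)
        n,l=cv2.connectedComponents(m.astype(np.uint8)); 
        sel=(l==l[w,w]) if k!="tray" else m>0
        x=q[sel].astype(np.float32)
        r=cv2.minAreaRect((x[:,:2]*1000))
        print(nm,k,"z",round(float(np.median(x[:,2])),4),"n",len(x),np.round(r[0],1),np.round(r[1],1),round(r[2],1))
P=T["P"]
# shelf, worktop edges, table z
print("table z",P[270,250],P[150,250],"shelf edge",P[105,290],P[95,290],P[60,250], "moka",P[118,327],P[130,376])
im=T["im"][185:275,180:390]; cv2.imwrite("pics/crop.png",cv2.resize(im,None,fx=3.7,fy=3.7,interpolation=cv2.INTER_CUBIC))
```

```text
top A z 0.0695 n 299 [530.8 205.8] [ 28.1 110.6] 88.4
top B z 0.052 n 178 [480.5 302.1] [82.1 21.6] 85.8
top C z 0.052 n 180 [382.7 178.3] [20.9 81.5] 27.7
top pan z 0.1203 n 3006 [529.1  23.4] [189.9 151.6] 88.3
top tray z 0.0342 n 372 [ 515.4 -139.5] [228.7 253.8] 88.0
scene A z 0.0665 n 133 [528.6 204. ] [ 30.4 111.8] 87.9
scene B z 0.0516 n 98 [478.4 299.8] [82.3 23.1] 80.8
scene C z 0.05 n 135 [380.5 176.6] [24.6 82.2] 28.4
scene pan z 0.1201 n 1797 [526.4  23.5] [193.4 153.1] 88.3
table z [0.33919843 0.14254571 0.00418667] [7.30599245e-01 1.55676735e-01 3.63793613e-04] shelf edge [0.66665367 0.02441992 0.5261273 ] [0.6858048  0.02477598 0.53645129] [0.76900761 0.11629334 0.5349154 ] moka [ 0.77747338 -0.08332041  0.17210404] [ 0.75800063 -0.23434791  0.13072113]
```

View pics/crop.png

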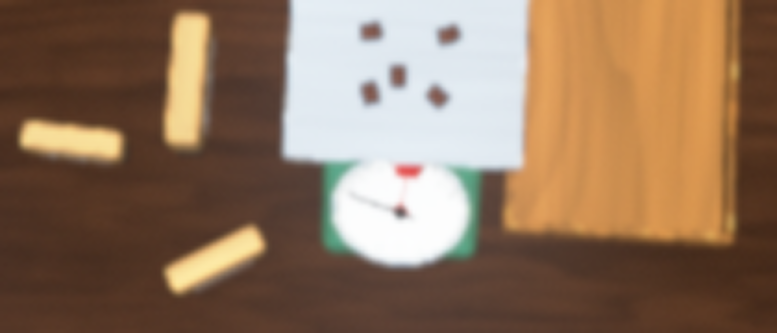

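Candidates in top pixels: A (230,206) measures 110×28×70 mm, B (199,222) 82×22×52 mm, and C (238,255) 82×21×52 mm. A is the one meant: its size matches, and the crop at (185,80) shows it as the longest block, on the side away from the tray. The crop also shows the needle pointing left and the flag at (408,171).

The gripper body (±93 mm) would overlap the pan edge in a low grasp. So I'll lift A by its top edge, shift it away from the scale, then regrip it lower.

Run:
```python
from h import *
T=np.load("top0.npz");S=np.load("scene0.npz")
c=np.array([.5278,.0234]); yaw=np.deg2rad(-1.7)
ex=np.array([np.cos(yaw),np.sin(yaw),0]);ey=np.array([-ex[1],ex[0],0]);ez=np.array([0,0,1.])
# scraper yaw, PCA on top face
P=T["P"];q=P[178:234,215:245].reshape(-1,3);q=q[abs(q[:,2]-.0695)<.005]
u,s,v=np.linalg.svd(q[:,:2]-q[:,:2].mean(0),full_matrices=False);print("A axis deg",np.degrees(np.arctan2(v[0,1],v[0,0])),q.mean(0))
# chips
for nm,Z,b in(("top",T,(255,178,325,230)),("scene",S,(258,183,332,240))):
    im=Z["im"][b[1]:b[3],b[0]:b[2]];P=Z["P"][b[1]:b[3],b[0]:b[2]]
    m=((im.max(-1)<150)&(abs(P[...,2]-.128)<.009)).astype(np.uint8)
    n,l,st,ce=cv2.connectedComponentsWithStats(m)
    for i in range(1,n):
        if st[i,4]>3: w=P[l==i].mean(0);d=w-[*c,0];print(nm,"chip",st[i,4],np.round([d@ex*1e3,d@ey*1e3,w[2]*1e3],1))
# dial
D=np.array([*c,0])-.102*ex+.056*ez; up=(ex+ez)/2**.5; right=-ey; N=np.cross(right,up)
for n in("top","scene"):
    im=(T if n=="top" else S)["im"];p=ctrl.camera_params(n);K=np.array(p["mtx"]);Rm=rot(p);o=np.array(p["xyz"])
    g=np.linspace(-60,60,241)/1e3
    X=D+g[None,:,None]*right-g[:,None,None]*up
    cc=(X-o)@Rm; uv=cc@K.T; uv=(uv[...,:2]/uv[...,2:]).astype(np.float32)
    r=cv2.remap(im,uv[...,0],uv[...,1],cv2.INTER_CUBIC); cv2.imwrite(f"pics/dial_{n}.png",r)
    f=r.astype(int)
    yy,xx=np.mgrid[:241,:241]-120.
    red=(f[...,2]-np.maximum(f[...,0],f[...,1])>60)&(np.hypot(xx,yy)>50)
    blk=(f.max(-1)<110)&(np.hypot(xx,yy)<95)&(np.hypot(xx,yy)>25)
    for k,m in(("red",red),("black",blk)):
        print(n,k,m.sum(),"mean px",xx[m].mean(),yy[m].mean(),"angle cw from up",np.degrees(np.arctan2(xx[m].mean(),-yy[m].mean())))
a=cv2.imread("pics/dial_top.png");b=cv2.imread("pics/dial_scene.png");cv2.imwrite("pics/dials.png",cv2.resize(np.hstack([a,b]),None,fx=1.6,fy=1.6))
```

```text
A axis deg 177.06181480453733 [0.52887969 0.20536146 0.06942889]
top chip 15 [ 29.1  28.9 129.8]
top chip 15 [ 29.6 -32.9 129.8]
top chip 15 [ -6.3   6.5 130.9]
top chip 16 [-21.6  27.8 130.5]
top chip 14 [-21.3 -25.9 129.1]
scene chip 14 [ 26.1  26.  128.3]
scene chip 11 [-23.4  24.1 128.9]
scene chip 14 [ -8.6   3.7 127.4]
scene chip 13 [ 26.2 -36.  128.1]
scene chip 13 [-23.7 -28.4 128.4]
top red 835 mean px 10.370059880239522 -76.35329341317366 angle cw from up 7.734404252663786
top black 0 mean px nan nan angle cw from up nan
scene red 846 mean px 6.979905437352246 -81.91962174940899 angle cw from up 4.870085259498617
scene black 0 mean px nan nan angle cw from up nan<stdin>:28: RuntimeWarning: Mean of empty slice.
  ret = ret.dtype.type(ret / rcount)
```

View pics/dials.png

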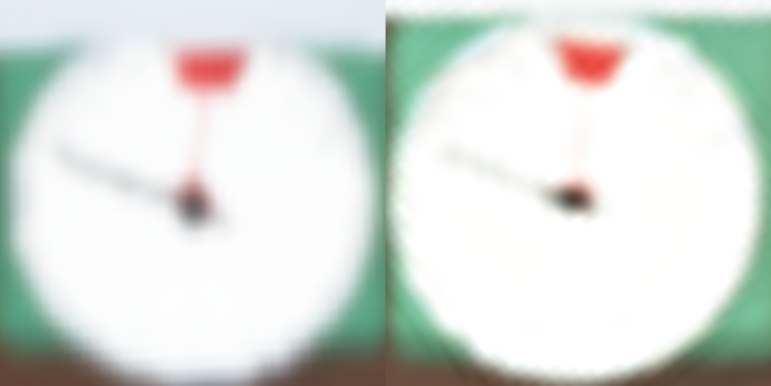

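Request:
{"fn": "jog_arm", "kwargs": {"motion": "0 0 0 0 -1; 0 0 0 0 -1; 0 -1 -0.9 0 0; 0 -1 -0.9 0 0; 0 -1 -0.9 0 0; 0 -1 -0.9 0 0; 0 -1 -0.9 0 0; 0 -1 -0.9 0 0; 0 -1 -0.9 0 0; 0 -1 -0.9 0 0; 0 -1 -0.9 0 0; 0 -1 -0.9 0 0; 0 -1 -0.9 0 0; 0 -1 -0.9 0 0; 0 0 0 0 0; 0 0 0 0 0; 0 0 0 0 0"}}

```text
clock: 1.52
tool_pos: [0.4864, 0.2228, 0.2631]
tool_rot: [0.017, 1.0, 0.0, -0.001]
force: [-0.0, -0.0, 0.8]
gripper_width: 0.0885
finger_force: 0.0
```

Rectified dials: the left view has its centre at (193,205), needle tip at (62,152) and flag at (210,70), 75° apart. The right view gives 76°. So the flag sits about 16.5 mm of pan travel down.

Request:
{"fn": "jog_arm", "kwargs": {"motion": "0 -0.73 -0.27 0 0; 0 -0.72 -0.27 0 0; 0 0 0 1 0; 0 0 0 1 0; 0 0 0 1 0; 0 0 0 1 0; 0 0 0 1 0; 0 0 0 0.5 0; 0 0 0 0 0; 0 0 0 0 0; 0 0 0 0 0"}}

```text
clock: 2.43
tool_pos: [0.5303, 0.2064, 0.1002]
tool_rot: [0.015, 1.0, 0.0, 0.001]
force: [-0.1, 0.4, 0.6]
gripper_width: 0.088
finger_force: 0.0
```

Run:
```python
from h import *
s=ctrl.sense();print(s["tool_pos"],s["tool_rot"],s["force"])
im,d,p=grab("wrist");cv2.imwrite("pics/w1.png",im);P=pts(d,p)
q=P.reshape(-1,3);m=(d.reshape(-1)>0)&(abs(q[:,2]-.069)<.006)&(abs(q[:,0]-.53)<.08)&(abs(q[:,1]-.205)<.04)
x=q[m];print(m.sum(),x.min(0),x.max(0),np.median(x,0)) if m.sum() else None
if m.sum(): print(cv2.minAreaRect((x[:,:2]*1000).astype(np.float32)))
```

```text
[0.53030343 0.20637516 0.1001534 ] [1.53790958e-02 9.99881269e-01 2.24747098e-04 9.39010756e-04] [-0.1066083   0.40500447  0.5569269 ]
8220 [0.47417293 0.18887576 0.06303174] [0.57385896 0.22051641 0.07134326] [0.51571954 0.2050293  0.06895093]
((523.8342895507812, 204.7788848876953), (28.007314682006836, 98.99498748779297), 87.39733123779297)
```

View pics/w1.png

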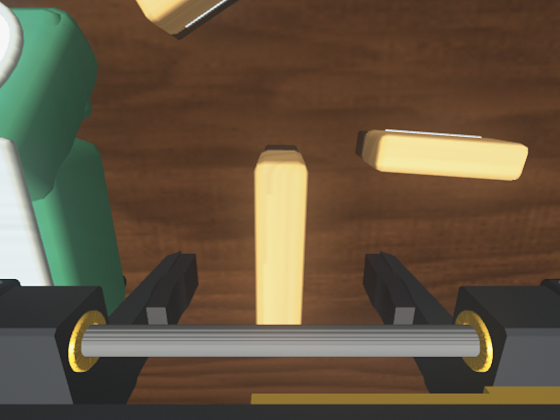

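The wrist view shows scraper A centred between the fingers at (281,240) and the pan at the left edge (20,220). The gripper body is close to the pan, as expected, so I'll go down only as far as the top-edge grip.

Request:
{"fn": "jog_arm", "kwargs": {"motion": "0 0 0 0.47 0; 0 0 0 0 0; 1 0 0 0 0; 1 0 0 0 0; 1 0 0 0 0; 1 0 0 0 0; 1 0 0 0 0; 1 0 0 0 0; 1 0 0 0 0; 1 0 0 0 0; 1 0 0 0 0", "squeeze": 15}}

```text
clock: 3.4
tool_pos: [0.5299, 0.2052, 0.0846]
tool_rot: [0.016, 1.0, 0.0, -0.0]
force: [-0.4, 0.5, 0.2]
gripper_width: 0.0301
finger_force: 0.0
```

Request:
{"fn": "jog_arm", "kwargs": {"motion": "1 0 0 0 0; 1 0 0 0 0; 1 0 0 0 0"}}

```text
clock: 3.65
tool_pos: [0.5299, 0.2052, 0.0846]
tool_rot: [0.016, 1.0, -0.0, -0.0]
force: [0.0, -0.1, -0.6]
gripper_width: 0.0278
finger_force: 15.0
```

Request:
{"fn": "jog_arm", "kwargs": {"motion": "1 0 0 -0.2 0; 1 0 0 0 0; 1 0 0.25 0 0; 1 0 0.25 0 0; 1 0 0.25 0 0; 1 0 0 0 0; 1 0 0 0 0; 1 0 0 0.1 0; 1 0 0 0.1 0; 1 0 0 0 0; 1 0 0 0 0"}}

```text
clock: 4.57
tool_pos: [0.5306, 0.2274, 0.0843]
tool_rot: [0.016, 1.0, -0.0, -0.0]
force: [-0.4, 1.4, -1.7]
gripper_width: 0.0276
finger_force: 15.0
```

Request:
{"fn": "jog_arm", "kwargs": {"motion": "0.35 0 0 0 0; 0.35 0 0 0 0; 0.35 0 0 0 0; 0.35 0 0 0 0; 0.35 0 0 0 0; 0.35 0 0 0.5 0; 0.35 0 0 0.5 0; 0.35 0 0 0 0; 0.35 0 0 0 0"}}

```text
clock: 5.32
tool_pos: [0.5299, 0.2275, 0.054]
tool_rot: [0.016, 1.0, -0.0, -0.001]
force: [1.1, 0.5, -0.1]
gripper_width: 0.0571
finger_force: 0.0
```

Request:
{"fn": "jog_arm", "kwargs": {"motion": "1 0 0 0 0; 1 0 0 0 0; 1 0 0 0 0; 1 0 0 0 0; 1 0 0 0 0; 1 0 0 0 0; 1 0 0 0 0; 1 0 0 0 0; 1 0 0 0 0; 1 0 0 0 0", "squeeze": 45}}

```text
clock: 6.15
tool_pos: [0.531, 0.2278, 0.0552]
tool_rot: [0.016, 1.0, 0.0, 0.0]
force: [-0.9, 1.1, 6.3]
gripper_width: 0.0275
finger_force: 45.0
```

Request:
{"fn": "jog_arm", "kwargs": {"motion": "1 0 0 -0.5 0; 1 0 0 -0.9 0; 1 0 0 -0.9 0; 1 0 0 -0.9 0; 1 0 0 -0.9 0; 1 0 0 -0.9 0; 1 0 0 -0.2 0; 1 0 -0.7 0 0; 1 0 -0.8 0 0; 1 0 -0.8 0 0; 1 0 -0.8 0 0; 1 0 -0.8 0 0; 1 0 -0.5 0 0; 1 0 0 0 0; 1 0 0 0 0; 1 0 0 0 0"}}

```text
clock: 7.48
tool_pos: [0.526, 0.0963, 0.2096]
tool_rot: [0.016, 1.0, 0.0, -0.001]
force: [-1.0, -0.2, -1.9]
gripper_width: 0.0278
finger_force: 45.0
```

Run:
```python
from h import *
s=ctrl.sense();print(s["tool_pos"],s["tool_rot"],s["force"])
a,d,p=grab("scene");b,d2,p2=grab("wrist")
cv2.imwrite("pics/s2.png",np.hstack([cv2.resize(a[150:290,200:380],(400,311)),cv2.resize(b,(400,311))]))
P=pts(d2,p2)[40:300,200:360];
for v in range(0,420,30): print(v,np.round(pts(d2,p2)[v,281],3))
```

```text
[0.5259681  0.09626459 0.20961554] [ 1.62620974e-02  9.99867466e-01  2.29986603e-04 -7.35882449e-04] [-0.96192007 -0.18608014 -1.91473283]
0 [0.353 0.101 0.   ]
30 [ 0.377  0.1   -0.001]
60 [ 0.403  0.1   -0.001]
90 [0.43  0.099 0.001]
120 [0.459 0.098 0.   ]
150 [0.473 0.097 0.119]
180 [0.47  0.097 0.216]
210 [0.479 0.097 0.225]
240 [0.491 0.096 0.224]
270 [0.504 0.096 0.225]
300 [0.517 0.096 0.224]
330 [0.5   0.096 0.263]
360 [0.548 0.095 0.224]
390 [0.564 0.094 0.224]
```

View pics/s2.png

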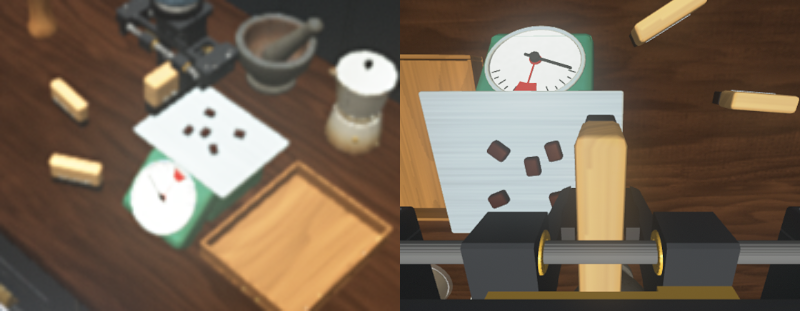

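The left picture shows the scraper at (160,85), held upright over the far end of the pan, with five chunks around (210,130). The right picture (wrist) shows the block level and the chunks clear of its lip. The dial is visible at (535,60). I'll lower next.

Request:
{"fn": "jog_arm", "kwargs": {"motion": "1 -0.1 0 0.5 0; 1 0 0 0.3 0; 1 0 0 0.25 0; 1 0 0 0 0; 1 0 0 0 0; 1 0 0 0 0"}}

```text
clock: 8.08
tool_pos: [0.5295, 0.0959, 0.1794]
tool_rot: [0.016, 1.0, -0.0, 0.0]
force: [0.0, -0.8, -1.7]
gripper_width: 0.0274
finger_force: 45.0
```

Request:
{"fn": "jog_arm", "kwargs": {"motion": "1 0 0 0.09 0; 1 0 0 0 0; 1 0 -0.1 0 0; 1 0 -0.2 0 0; 1 0 -0.25 0 0; 1 0 -0.25 0 0; 1 0 -0.25 0 0; 1 0 -0.25 0 0; 1 0 -0.25 0 0; 1 0 -0.25 0 0; 1 0 -0.25 0 0; 1 0 -0.25 0 0; 1 0 -0.25 0 0; 1 0 -0.25 0 0; 1 0 -0.25 0 0; 1 0 0 0 0"}}

```text
clock: 9.42
tool_pos: [0.5265, 0.0028, 0.1764]
tool_rot: [0.017, 1.0, -0.0, 0.0]
force: [0.2, -0.1, -2.0]
gripper_width: 0.0275
finger_force: 45.0
```

Request:
{"fn": "jog_arm", "kwargs": {"motion": "1 0 -0.2 0 0; 1 0 -0.25 0 0; 1 0 -0.25 0 0; 1 0 -0.25 0 0; 1 0 -0.25 0 0; 1 0 -0.25 0 0; 1 0 -0.25 0 0; 1 0 -0.25 0 0; 1 0 -0.25 0 0; 1 0 -0.25 0 0; 1 0 -0.25 0 0; 1 0 -0.25 0 0; 1 0 -0.05 0 0; 1 0 0 0 0; 1 0 0 0 0; 1 0 0 0 0"}}

```text
clock: 10.75
tool_pos: [0.5235, -0.0854, 0.1763]
tool_rot: [0.016, 1.0, 0.0, -0.0]
force: [0.1, 0.6, -2.1]
gripper_width: 0.0276
finger_force: 45.0
```

Request:
{"fn": "jog_arm", "kwargs": {"motion": "1 0 0 -0.5 0; 1 0 0 -0.5 0; 1 0 0.5 0 0; 1 0 0.8 0 0; 1 0 0.8 0 0; 1 0 0.8 0 0; 1 0 0.6 0 0; 1 0 0 0 0; 1 0 0 0 0; 1 0 0 0 0"}}

```text
clock: 11.58
tool_pos: [0.527, 0.019, 0.2064]
tool_rot: [0.016, 1.0, -0.0, 0.0]
force: [0.9, -0.8, -1.4]
gripper_width: 0.0274
finger_force: 45.0
```

Run:
```python
from h import *
s=ctrl.sense();print(s["tool_pos"],s["tool_rot"],s["force"])
a,d,p=grab("scene");b,d2,p2=grab("wrist")
c,_,_=grab("top")
cv2.imwrite("pics/s3.png",np.hstack([cv2.resize(a[150:310,230:410],(450,400)),cv2.resize(b,(350,400))]))
cv2.imwrite("pics/t3.png",cv2.resize(c[170:260,250:390],None,fx=4,fy=4))
P=pts(d2,p2); print(np.round(P[250:301:50,281],4))
```

```text
[0.52695494 0.0190366  0.20643475] [ 1.58342415e-02  9.99874608e-01 -2.07786405e-04  3.59442860e-05] [ 0.94509238 -0.8194591  -1.37995111]
[[0.4964 0.0185 0.2203]
 [0.5178 0.0178 0.2213]]
```

View pics/s3.png

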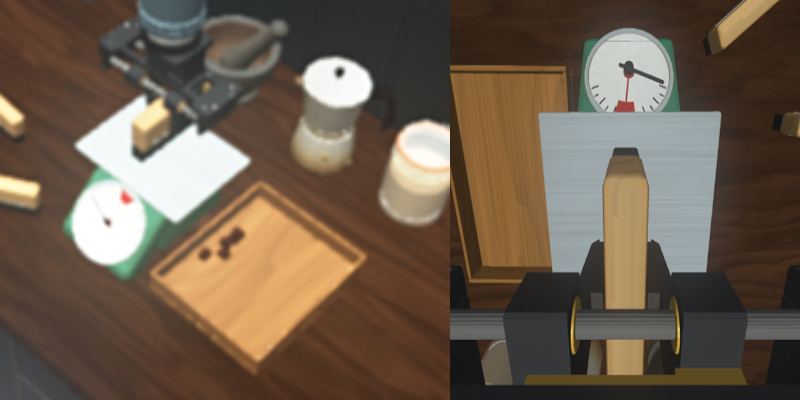

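The pan is empty in both views and the chunks lie in the tray near (220,245). I'll count them in the top view.

View pics/t3.png

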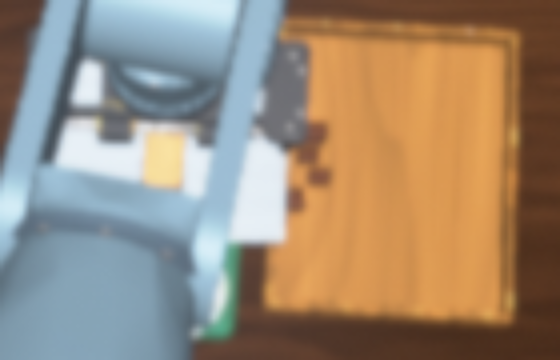

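Request:
{"fn": "jog_arm", "kwargs": {"motion": "1 0 0.15 0.4 0; 1 0 0 0.4 0; 1 0 0 0.2 0; 1 0 0 0.1 0; 1 0 0 0.1 0; 1 0 0 0 0; 1 0 0 0 0"}}

```text
clock: 12.32
tool_pos: [0.5271, 0.0237, 0.1706]
tool_rot: [0.016, 1.0, -0.0, -0.0]
force: [-2.7, 0.1, 2.7]
gripper_width: 0.0276
finger_force: 45.0
```

Request:
{"fn": "jog_arm", "kwargs": {"motion": "1 0 0 0.1 0; 1 0 0 0.1 0; 1 0 0 0.1 0; 1 0 0 0.08 0; 1 0 0 0 0; 1 0 0 0 0; 1 0 0 0 0"}}

```text
clock: 12.9
tool_pos: [0.5277, 0.0236, 0.1602]
tool_rot: [0.016, 1.0, -0.0, 0.001]
force: [-5.4, 0.4, 9.6]
gripper_width: 0.0276
finger_force: 45.0
```

Run:
```python
from h import *
s=ctrl.sense();print(s["tool_pos"],s["force"])
a,d,p=grab("scene");b,d2,p2=grab("wrist");np.savez("n4.npz",a=a,b=b,d=d,d2=d2)
P=pts(d,p)
x=P[...,0];y=P[...,1]
f=a.astype(int)
for z0,z1,n in((-.01,.06,"low"),(.08,.15,"pan")):
    m=((f.max(-1)<80)&(x>.38)&(x<.66)&(y<.13)&(y>-.27)&(P[...,2]>z0)&(P[...,2]<z1)&((y<-.06)|(z0>0))).astype(np.uint8)
    k,l,st,ce=cv2.connectedComponentsWithStats(m)
    for i in range(1,k):
        if st[i,4]>4: w=P[l==i]; print(n,st[i],np.round(w.mean(0),3),np.round(np.ptp(w,0),3))
pan=P[(abs(x-.5)<.06)&(abs(y+.04)<.02)&(P[...,2]>.08)&(P[...,2]<.125)];print("pan z",np.median(pan[:,2]))
cv2.imwrite("pics/v4.png",np.hstack([cv2.resize(a[225:275,290:350],(400,333),interpolation=cv2.INTER_CUBIC),cv2.resize(b[0:200,200:440],(400,333))]))
```

```text
[0.52765744 0.02362007 0.16019358] [-5.40829547  0.40759742  9.57598943]
low [303 280  33  29 203] [ 0.394 -0.216  0.   ] [0.024 0.131 0.012]
low [337 299   3   3   7] [ 0.419 -0.266  0.001] [0.01  0.007 0.005]
pan [283 206  22  16  35] [0.51  0.009 0.128] [0.096 0.03  0.04 ]
pan z 0.10483524447319792
```

View pics/v4.png

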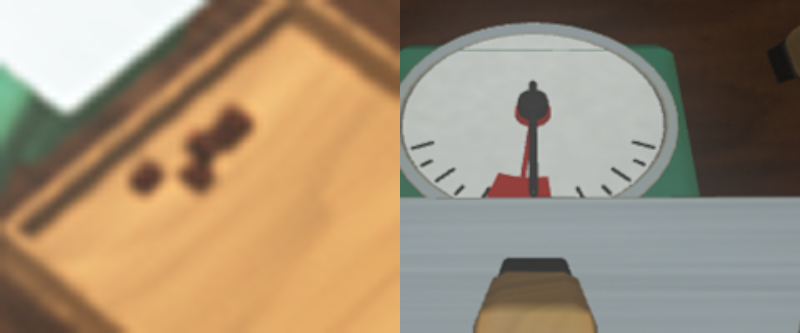

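Run:
```python
from h import *
N=np.load("n4.npz");a=N["a"]
p=ctrl.camera_params("scene");K=np.array(p["mtx"]);Rm=rot(p);o=np.array(p["xyz"])
t,_,pt=grab("top")
out=[]
for im,p in((a,ctrl.camera_params("scene")),(t,pt)):
    K=np.array(p["mtx"]);Rm=rot(p);o=np.array(p["xyz"])
    gx=np.arange(.66,.42,-.0005);gy=np.arange(-.03,-.27,-.0005)
    X=np.stack(np.broadcast_arrays(gx[:,None],gy[None,:],.012),-1)
    uv=((X-o)@Rm)@K.T;uv=(uv[...,:2]/uv[...,2:]).astype(np.float32)
    r=cv2.remap(im,uv[...,0],uv[...,1],cv2.INTER_CUBIC);out.append(r[60:360,:240])
    m=((r[...,2]<110)).astype(np.uint8);k,l,st,ce=cv2.connectedComponentsWithStats(m)
    print([(st[i,4]*.25,np.round([gx[int(ce[i][1])],gy[int(ce[i][0])]],3).tolist(),(st[i,2:4]*.5).tolist()) for i in range(1,k) if 100<st[i,4]<9000])
cv2.imwrite("pics/v5.png",cv2.resize(np.hstack(out),None,fx=1.6,fy=1.6))
```

```text
[(np.float64(768.25), [0.532, -0.067], [12.5, 205.5]), (np.float64(558.25), [0.541, -0.1], [22.0, 51.0]), (np.float64(102.75), [0.5, -0.087], [9.0, 14.5])]
[(np.float64(321.25), [0.598, -0.057], [17.5, 36.5]), (np.float64(25.25), [0.547, -0.055], [8.5, 9.0]), (np.float64(63.5), [0.538, -0.07], [13.0, 8.0]), (np.float64(1057.0), [0.442, -0.046], [30.0, 42.0])]
```

View pics/v5.png

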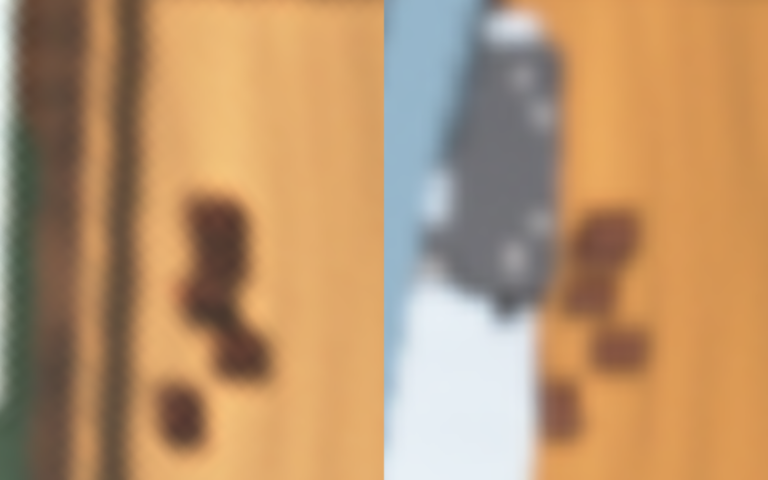

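Request:
{"fn": "jog_arm", "kwargs": {"motion": "1 0 0 0.06 0; 1 0 0 0 0; 1 0 0 0 0; 1 0 0 0 0; 1 0 0 0 0; 1 0 0 0 0"}}

```text
clock: 13.55
tool_pos: [0.5277, 0.0236, 0.1586]
tool_rot: [0.016, 1.0, -0.0, 0.001]
force: [-4.2, -0.1, 10.3]
gripper_width: 0.0275
finger_force: 45.0
```

The left map (scene) shows an elongated blob at (218,240) plus chunks at (205,300), (243,355) and (182,415). The right map (top) shows four spots. The fifth chunk may be stacked at (605,238), which the depth can tell.

Run:
```python
from h import *
for n in("scene","top"):
    im,d,p=grab(n);P=pts(d,p)
    m=(abs(P[...,0]-.54)<.06)&(P[...,1]<-.07)&(P[...,1]>-.14)&(P[...,2]<.06)&(im[...,2]<125)
    fl=(abs(P[...,0]-.5)<.06)&(P[...,1]<-.15)&(P[...,1]>-.2)
    print(n,"floor z",np.round(np.median(P[fl][:,2])*1e3,1));q=P[m];q=q[np.argsort(-q[:,0])]
    print(np.round(q*1e3).astype(int).tolist())
s=ctrl.sense();print(s["tool_pos"],s["force"])
```

```text
scene floor z 5.4
[[599, -71, 21], [595, -74, 21], [594, -71, 14], [589, -70, 19], [585, -73, 18], [582, -71, 20], [579, -73, 18], [579, -70, 10], [578, -70, 17], [572, -71, 11], [566, -70, 17], [554, -106, 25], [554, -101, 26], [554, -98, 19], [553, -108, 22], [552, -103, 25], [550, -97, 15], [550, -102, 20], [549, -106, 18], [549, -97, 22], [549, -101, 31], [549, -70, 21], [548, -103, 17], [548, -107, 26], [547, -100, 14], [546, -105, 14], [546, -95, 17], [546, -96, 12], [545, -102, 13], [542, -71, 22], [540, -96, 18], [540, -101, 17], [537, -99, 18], [537, -103, 17], [536, -94, 20], [535, -95, 16], [535, -101, 10], [533, -98, 9], [533, -70, 13], [533, -102, 18], [531, -94, 19], [531, -95, 14], [531, -95, 8], [530, -99, 19], [530, -91, 11], [527, -103, 14], [526, -99, 11], [526, -71, 26], [522, -106, 16], [521, -112, 17], [520, -108, 14], [519, -104, 18], [518, -106, 14], [517, -111, 13], [516, -102, 18], [515, -104, 9], [514, -108, 14], [514, -104, 17], [510, -70, 23], [504, -85, 14], [502, -91, 16], [501, -83, 15], [501, -88, 15], [500, -84, 12], [499, -89, 11], [498, -87, 10], [496, -83, 14], [495, -84, 11], [493, -90, 13]]
top floor z 4.9
[[554, -92, 20], [553, -95, 24], [550, -98, 22], [550, -92, 23], [550, -101, 23], [550, -95, 24]]
[0.52771532 0.02361785 0.15861677] [-4.13515432  0.58887652 10.52583668]
```

The stacked spot stands 24 mm high (two chunks, against about 15 mm for one), so all five are in the tray. Next I'll check the needle against the flag numerically.

Run:
```python
from h import *
b,d,p=grab("wrist")
c=np.array([.5278,.0234]); yaw=np.deg2rad(-1.7)
ex=np.array([np.cos(yaw),np.sin(yaw),0]);ey=np.array([-ex[1],ex[0],0]);ez=np.array([0,0,1.])
D=np.array([*c,0])-.102*ex+.056*ez;up=(ex+ez)/2**.5
K=np.array(p["mtx"]);Rm=rot(p);o=np.array(p["xyz"])
g=np.linspace(-60,60,241)/1e3
X=D-g[None,:,None]*ey-g[:,None,None]*up
uv=((X-o)@Rm)@K.T;uv=(uv[...,:2]/uv[...,2:]).astype(np.float32)
f=cv2.remap(b,uv[...,0],uv[...,1],cv2.INTER_LINEAR).astype(int)
yy,xx=np.mgrid[:241,:241]-120.
red=f[...,2]-f[...,0]>60; blk=f.max(-1)<80
for v in range(-100,30,8):
    i=v+120;r=xx[i][red[i]];k=xx[i][blk[i]&(abs(xx[i])<50)];print(v/2,"red",(r.min()/2,r.max()/2) if len(r) else None,"blk",(k.min()/2,k.max()/2) if len(k) else None)
P=pts(d,p);print("pan z",[round(float(P[v,u,2]),4) for v,u in((180,150),(180,400),(240,180))])
```

```text
-50.0 red None blk None
-46.0 red None blk None
-42.0 red None blk None
-38.0 red (np.float64(-4.5), np.float64(17.5)) blk (np.float64(-16.0), np.float64(19.5))
-34.0 red (np.float64(-4.0), np.float64(16.5)) blk (np.float64(-24.5), np.float64(8.5))
-30.0 red (np.float64(-3.5), np.float64(15.0)) blk (np.float64(5.5), np.float64(8.0))
-26.0 red None blk (np.float64(5.0), np.float64(7.5))
-22.0 red None blk (np.float64(4.5), np.float64(7.0))
-18.0 red None blk (np.float64(4.0), np.float64(6.5))
-14.0 red None blk (np.float64(3.5), np.float64(5.5))
-10.0 red None blk (np.float64(3.5), np.float64(5.0))
-6.0 red None blk (np.float64(3.0), np.float64(4.5))
-2.0 red None blk (np.float64(2.0), np.float64(4.5))
2.0 red (np.float64(-3.5), np.float64(7.0)) blk (np.float64(0.5), np.float64(4.0))
6.0 red (np.float64(8.0), np.float64(8.5)) blk (np.float64(-3.5), np.float64(7.0))
10.0 red None blk (np.float64(-4.0), np.float64(7.5))
14.0 red None blk (np.float64(-3.5), np.float64(7.5))
pan z [0.1018, 0.1041, 0.1033]
```

The needle is at +7 mm and the flag runs from −4 to +16.5 mm at that height, so the needle is in the middle of the flag. The pan is about 16.7 mm down, clear of its 30 mm stop. I'm handing the job in.

```bash
python3 -c "
from cell import ctrl
print(ctrl.sense()['force'],ctrl.sense()['clock']);print(ctrl.sign_off())"
```

```text
[-5.36694967  0.34509135 11.61937427] 13.7
the job is handed in; nothing more can be done
None
```

I wiped all five chunks into the tray and handed the job in at 13.7 s, with the upright scraper holding the empty pan about 16.7 mm down and the needle in the middle of the red flag.

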